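Switch the valve-ball feeder to its other lane

TASK

The ball feeder must now supply its other outlet lane. With a fingertip, press down the raised end of the seesaw gate so that it rocks over its pivot to the other side, then push the feed slide in by its thumb plate so that the three waiting balls roll down the newly opened lane and come to rest there. Let the balls run by themselves without touching them, and leave the other things on the bench where they stand.

Things in the scene. Friction and masses are not known exactly. Their poses are not given: they have to be found in the camera images.
- feeder: Grey sheet-metal ball feeder fixed to the bench, T-shaped from above: 330 mm deep (x), 480 wide (y), 205 high. Origin on the bench under the middle of the gate; x points up the infeed track, away from the robot, y to the left, z up. A front plate (x -29 to -25 mm, y -100 to 100 mm, top 140 mm high) stands between the gate's deck and its rocker bar; nothing stands in front of the bar.
- track (a point): Lower end of the infeed track's floor, 122 mm high, 26 mm behind the feeder's origin. The straight track, 36 mm between walls 28 mm high, slopes down towards the robot (0.15) from a closed end at x = 245 mm and lets balls roll onto the middle of the gate's deck.
- lane_left (a point): Middle of the floor of the left outlet lane, 76 mm high. The lane runs outwards along the feeder's +y from y = 80 to 234 mm, 46 mm between its walls, falling outwards from 86 to 65 mm high, closed at its outer end.
- lane_right (a point): Middle of the floor of the right outlet lane, the mirror image along -y.
- gate (a joint): Tilt of the seesaw gate (rad) about the feeder's x axis, pivot 100 mm above the feeder's origin, -0.25 to 0.25. Positive: left end up, balls run to the right (-y) lane; negative: right end up, balls run left. Its tumbler weight holds it at either stop, where it starts; 1 to 2 N on the raised pad moves it, and past level it falls over by itself.
- pad_left (a point): Centre of the upper face of the left (+y) rubber finger pad, a disc 28 mm across on the gate's rocker bar. The bar, steel, 206 x 22 mm, is on the gate's shaft at x = -62 mm of the feeder, in front of its front plate, with a pad at each end (y = 100 and -100 mm). The raised pad's face is about 138 mm above the bench, the lowered one's about 89 mm.
- tumbler (a point): Middle of the gate's tumbler weight, a lying dark steel cylinder 44 mm across and 48 mm long (along x) on a short arm in the middle of the rocker bar, 75 mm from the pivot. It leans towards the lowered end; its top is about 195 mm above the bench.
- pad_right (a point): Centre of the upper face of the right (-y) finger pad, as pad_left on the other side.
- slide (a joint): Travel of the feed slide (m), 0 (shut, as it starts) to 0.055 (fully in), along the feeder's -y. Its blade stands across the infeed track at x = 75 mm, hung from a bar over the walls, and holds back the balls; pushed in, the blade leaves the track on the right. About 1.5 N friction; it stays where it is left. Balls pass once it is some 40 mm in.
- thumb_plate (a point): Centre of the outer (+y) face of the slide's upright steel thumb plate, left of the infeed track: 34 mm along x, 5 mm thick, from 162 to 204 mm above the bench; at y = 93 mm of the feeder when shut. The space to its left is free. Push it towards the track, the feeder's -y.
- ball0: Steel check-valve ball, 32 mm in diameter, about 130 g, loose; origin at its centre. Waits first (lowest) in the queue behind the feed slide.
- ball1: Steel check-valve ball, 32 mm in diameter, about 130 g, loose; origin at its centre. Waits second in the queue behind the feed slide.
- ball2: Steel check-valve ball, 32 mm in diameter, about 130 g, loose; origin at its centre. Waits third in the queue behind the feed slide.
- coupling: Bystander: brass hose coupling standing on the bench in front of the feeder, 48 mm across, 58 mm high; origin at the middle of its underside.
- jar: Bystander: white grease jar with black cap, 60 mm across, 75 mm high, standing right of the infeed track behind the right lane; origin at the middle of its underside.
- screwdriver: Bystander: screwdriver with black handle, about 200 mm long, lying in front of the feeder on the right; origin at its underside.
Not all that is in view belongs to the job. Leave any turquoise or yellow look-alike of the ball1 alone.

How it is judged:
On the way, in this order (a step that is already met when the one before it is completed fails the run):
1. the gate is rocked over while the balls still wait behind the slide (distance of pad_left from where it was at the start of the episode above 0.0255 m and (value of joint gate above 0.2 rad or value of joint gate below -0.2 rad) and x of each of ball0, ball1, ball2 in the frame of feeder above 0.075 m), for 0.2 s.
2. the feed slide is pushed in (value of joint slide above 0.04 m), for 0.1 s.
At the end, for the whole second after the job is handed in: The gate lies at the stop opposite to where it started (more than 0.2 rad past level) and all three balls lie at rest (under 20 mm/s) in the outlet lane on its lowered side, more than 100 mm out from the middle (distance of pad_left from where it was at the start of the episode above 0.0255 m and ((value of joint gate below -0.2 rad and y of each of ball0, ball1, ball2 in the frame of feeder above 0.1 m and x of ball0 in the frame of feeder between -0.025 and 0.025 m and height (world z) of ball0 between 0.07 and 0.115 m and x of ball1 in the frame of feeder between -0.025 and 0.025 m and height (world z) of ball1 between 0.07 and 0.115 m and x of ball2 in the frame of feeder between -0.025 and 0.025 m and height (world z) of ball2 between 0.07 and 0.115 m) or (value of joint gate above 0.2 rad and y of each of ball0, ball1, ball2 in the frame of feeder below -0.1 m and x of ball0 in the frame of feeder between -0.025 and 0.025 m and height (world z) of ball0 between 0.07 and 0.115 m and x of ball1 in the frame of feeder between -0.025 and 0.025 m and height (world z) of ball1 between 0.07 and 0.115 m and x of ball2 in the frame of feeder between -0.025 and 0.025 m and height (world z) of ball2 between 0.07 and 0.115 m)) and linear speed of each of ball0, ball1, ball2 below 0.02 m/s); the robot touches nothing.
It fails at once if a ball is touched by the robot (contact force between any of the arm, the fingers and ball0 above 0.3 N or contact force between any of the arm, the fingers and ball1 above 0.3 N or contact force between any of the arm, the fingers and ball2 above 0.3 N).
It fails at once if a ball is lifted out of the feeder (height (world z) of any of ball0, ball1, ball2 above 0.2 m).
It fails at once if a bystander is moved by more than 20 mm (distance of any of coupling, jar, screwdriver from where it was at the start of the episode above 0.02 m).
It also fails if it takes over 40 s, if anything falls off the work surface, if the arm or the gripper's body presses on something with over 40 N, if the wrist force passes 120 N, or if a joint passes its speed limit or range.

ROBOT

A 6-joint arm with a two-finger parallel gripper is mounted at the origin on the work surface. World frame = base frame: x ahead of the robot, y to its left, z up, the work surface at z = 0. Lengths are in m, angles in rad, forces in N, time in s.
With the tool pointing down it reaches from about 0.325 to 0.775 m from the base axis. Payload 5.5 kg.
Tool frame: the origin (TCP) lies on the centre line of the jaws, within the pads' length; the fingertips stand 25 mm ahead of it and the grasp point (between the pads) lies 6 mm ahead of it; x points along the fingers, y is the direction in which the jaws open and shut, and the axes are right-handed (so a half turn about x gives the same grasp; the last joint's range is limited). The gripper opens to 85 mm and grips with 20 to 120 N. Pads are 22 mm wide; open, the fingers measure 114 mm over their backs; the gripper's body (76 mm by 85 mm) begins 54 mm behind the grasp point. The pads swing forward as they close: fully open they stand 13 mm farther back than shut.
Start: joints at [-0.057, 0.091, 1.231, -0, 1.82, -0.057], TCP at [0.6, -0, 0.22] pointing down, gripper open.
Joint ranges: [-2.87, 2.87], [-0.86, 2.18], [0.17, 2.46], [-1.51, 4.65], [0.06, 2.69], [-2.65, 2.65]. Speed limits (rad/s): [2.57, 2.57, 3.01, 3.14, 3.14, 3.14].

INTERFACE

Orientations are given as a unit quaternion [w, x, y, z].
In Python, from workcell import sensors, optics, manip gives the robot as it stands. The module is installed in compiled form; this text tells all that it offers.
- The arm moves only by the tool jog_arm, never from a script. Its argument "series" is a list of rows, each a list of 3 entries, a list of its own where there are three numbers: the closure in counts, from 0 (fully open) to 255 (shut), then the shift along the tool's x, y, z in cm, then the turn about the tool's x in rad. In form: [[gripper, [dx, dy, dz], yaw], ...]. A call has 1 to 5 rows; each row is the pose to reach, as a shift and turn from the pose commanded when the call began, along the tool's axes at that moment; what a row does not reach only later rows make up. A row lasts 1/12 s, in which the tool goes at most 41.7 mm and 7.16 degrees, less where a joint would pass 70% of its speed; a pose out of reach is approached as far as the arm can. A call with a gripper value outside its range is refused whole. The fingers move at their own pace and stop on an object; "newtons" is the grip in N (left out, the last holds). Time passes only in rows, so rows that repeat a pose let the fingers close. It gives the time, the measured TCP pose, the force and the opening at its end, in the units of the state.
- sensors.sense(): the state, without advancing time (a new reading comes with each control period).
- optics.camera(name): name is "scene" or "side" or "wrist"; returns a dict with "img" (384x512x3 uint8, red, green, blue), "intrinsics" (3x3 intrinsics, pixels), "distortion" ([k1, k2, p1, p2, k3] as OpenCV has them; the pictures are not rectified), "view" (4x4, takes a point from world to camera coordinates). Camera axes: x right, y down, z forward; pixel columns grow to the right and rows downward; lengths in m; the calibration is good to about 2 mm. A picture is of the moment at which its call begins. There is no depth.
- manip.job_done(): hands the job in, once; it reports no verdict.
The state is a dict: "t": time; "q": joint angles; "qvel": joint speeds; "joint_efforts": joint torques, N m; "eef_pos": TCP position; "ee_rot": TCP orientation; "contact_force": force on the tool from outside, world axes, zero at the start; "moment": the same for the moment, N m; "grip_width": finger opening in m.
Only numpy, scipy, OpenCV 4.12 (cv2) and the standard library are available. Lean on these libraries where they do the work, as an engineer would, in place of code of your own. Each camera call takes 0.05 s, during which the arm holds its last target.

## Working session

There is one attempt and no reset: what is moved stays moved. The work goes in short steps, Python scripts to look and compute and a tool call to move; the robot and the scene stay as the last step left them, time stands still between calls to the robot, and variables do not carry over. Pictures are saved under pics/ and viewed, and the job is handed in when it is done.

Besides the shell and the picture viewer there is one more tool, called as name([rows], argument=value, ...), one row to a line, values as JSON. jog_arm: Moves the arm, as the interface text tells. Its arguments: {"type":"object","properties":{"series":{"type":"array"},"newtons":{"type":"number"}},"required":["series"]}

```bash
mkdir -p pics; cat > h.py <<'E'
from workcell import sensors, optics, manip
import numpy as np, cv2
def shot(n,tag):
    c=optics.camera(n); cv2.imwrite(f'pics/{tag}.png',c['img'][:,:,::-1]); np.savez(f'{tag}.npz',**c); return c
E
python3 - <<'E'
from h import *
s=sensors.sense(); print(s)
for n in ['scene','side','wrist']:
    c=shot(n,n+'0'); print(n,c['intrinsics'].round(1).tolist(),np.round(c['distortion'],3),c['view'].round(3).tolist())
E
```

```text
{'t': 0.0, 'q': array([-5.67222984e-02,  9.18592401e-02,  1.23188970e+00,  1.50539881e-06,
        1.81976260e+00, -5.67224736e-02]), 'qvel': array([ 2.15285395e-05, -2.10070069e-05, -6.76177248e-04, -3.27574283e-04,
       -2.86981525e-04,  6.19866088e-04]), 'joint_efforts': array([ 1.92109423e-03, -4.58737707e+01, -4.18019521e+01,  2.08830479e-04,
        1.19483890e-02, -1.60596358e-05]), 'eef_pos': array([5.99707133e-01, 1.98793583e-06, 2.18848486e-01]), 'ee_rot': array([ 0.49949342,  0.49954827,  0.50050639, -0.500451  ]), 'contact_force': array([ 0.03933338,  0.37079941, -0.57074868]), 'moment': array([-0.00732849, -0.05110596, -0.00313282]), 'grip_width': 0.08522971625928344}
scene [[378.7, 0.0, 259.8], [0.0, 378.7, 186.9], [0.0, 0.0, 1.0]] [-0.058  0.     0.     0.     0.   ] [[-0.495, 0.869, -0.004, 0.263], [0.487, 0.273, -0.829, -0.151], [-0.72, -0.412, -0.559, 1.214], [0.0, 0.0, 0.0, 1.0]]
side [[407.9, 0.0, 256.6], [0.0, 407.9, 191.9], [0.0, 0.0, 1.0]] [-0.053  0.     0.     0.     0.   ] [[-0.985, -0.174, 0.009, 0.557], [-0.13, 0.699, -0.703, 0.166], [0.116, -0.693, -0.711, 0.884], [0.0, 0.0, 0.0, 1.0]]
wrist [[284.3, 0.0, 256.2], [0.0, 284.3, 191.8], [0.0, 0.0, 1.0]] [-0.001  0.     0.     0.     0.   ] [[1.0, 0.0, -0.002, -0.599], [0.001, -0.953, 0.303, -0.039], [-0.002, -0.303, -0.953, 0.38], [0.0, 0.0, 0.0, 1.0]]
```

View pics/scene0.png

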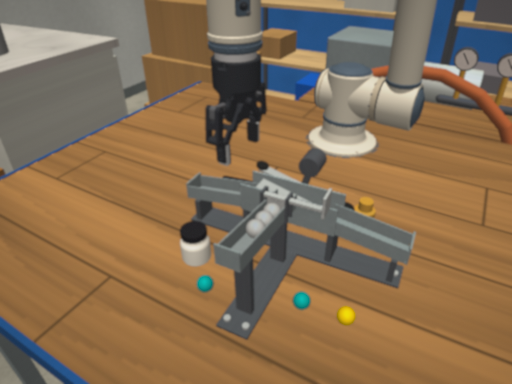

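View pics/side0.png

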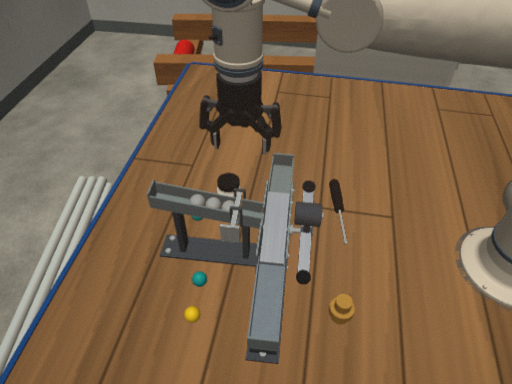

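View pics/wrist0.png

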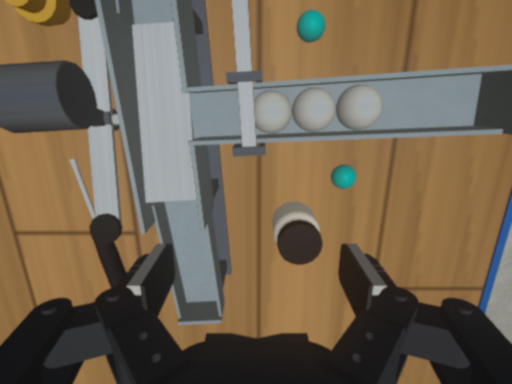

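The scene view shows the feeder with three grey balls in its track around (265,215). The side view shows the pads at about (309,186) and (303,277), and the tumbler at (308,214). The wrist view shows the track, balls and slide bar. I'll zoom in for exact pixels.

```bash
python3 - <<'E'
import cv2
a=cv2.imread('pics/side0.png')[140:365,140:360]; cv2.imwrite('pics/side0z.png',cv2.resize(a,None,fx=2.6,fy=2.6,interpolation=2))
a=cv2.imread('pics/scene0.png')[140:340,170:420]; cv2.imwrite('pics/scene0z.png',cv2.resize(a,None,fx=3,fy=3,interpolation=2))
E
```

```text
(no output)
```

View pics/side0z.png

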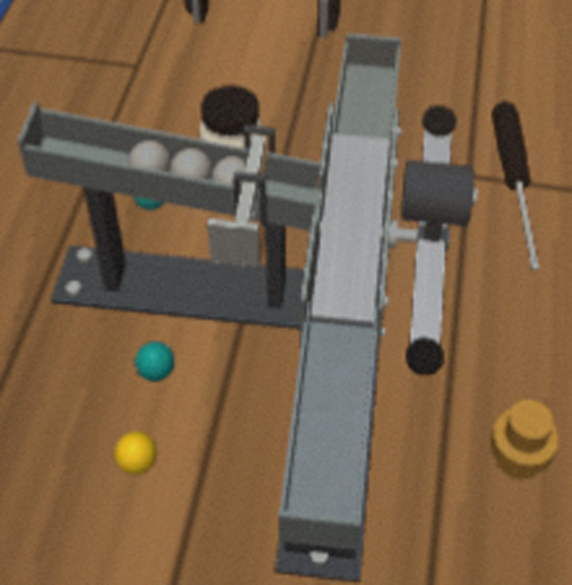

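View pics/scene0z.png

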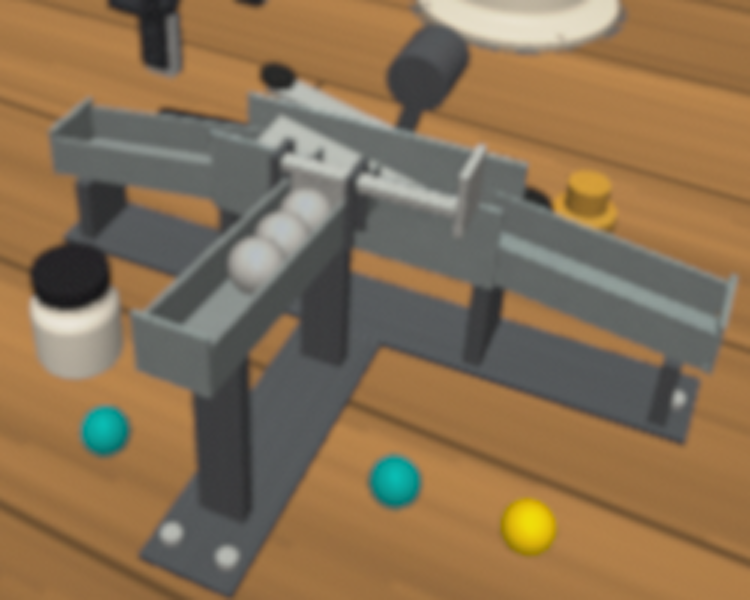

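```bash
cat >> h.py <<'E'
def ray(c,p):
    n=cv2.undistortPoints(np.array([[p]],float),c['intrinsics'],c['distortion'])[0,0]
    R=c['view'][:3,:3];t=c['view'][:3,3]
    d=R.T@np.array([n[0],n[1],1]); return -R.T@t,d/np.linalg.norm(d)
def tri(L):
    A=np.zeros((3,3));b=np.zeros(3)
    for c,p in L:
        o,d=ray(c,p);M=np.eye(3)-np.outer(d,d);A+=M;b+=M@o
    x=np.linalg.solve(A,b)
    return x,[np.linalg.norm((np.eye(3)-np.outer(d,d))@(x-o)) for o,d in [ray(c,p) for c,p in L]]
def plane(c,p,z):
    o,d=ray(c,p); return o+d*(z-o[2])/d[2]
def proj(c,X):
    V=c['view'];r=cv2.Rodrigues(V[:3,:3])[0]
    return cv2.projectPoints(np.array(X,float).reshape(-1,3),r,V[:3,3],c['intrinsics'],c['distortion'])[0][:,0]
E
python3 - <<'E'
from h import *
S,D,W=[np.load(n+'0.npz') for n in ('scene','side','wrist')]
zs=lambda u,v:(u/3+170-.33,v/3+140-.33)
zd=lambda u,v:(u/2.6+140-.33,v/2.6+140-.33)
np.set_printoptions(precision=4,suppress=True)
print('padR',tri([(S,zs(278,76)),(D,zd(439,120)),(W,(105,228))]))
print('padR planes138',plane(S,zs(278,76),.138),plane(D,zd(439,120),.138),plane(W,(105,228),.138))
print('padL 89',plane(D,zd(425,356),.089))
print('padL tri',tri([(S,zs(537,197)),(D,zd(425,356))]))
for n,a,b,w in [('b0',(308,206),(230,172),(272,111)),('b1',(283,233),(190,167),(314,109)),('b2',(255,264),(149,158),(359,107))]:
    print(n,tri([(S,zs(*a)),(D,zd(*b)),(W,w)]))
print('jarbottom?',plane(W,(300,240),.075),'coupling',plane(D,zd(529,420),.058),'driver',plane(D,zd(505,110),.02),plane(D,zd(535,268),.01))
print('plate top ends scene',[plane(S,zs(*p),.204) for p in [(484,147),(463,185)]], 'side',[plane(D,zd(*p),.204) for p in [(210,221),(259,228)]])
E
```

```text
padR (array([ 0.4613, -0.0328,  0.1356]), [np.float64(0.00014632806506376401), np.float64(0.0003718118162657542), np.float64(0.000267368906813864)])
padR planes138 [ 0.465  -0.0306  0.138 ] [ 0.4611 -0.0308  0.138 ] [ 0.463  -0.0315  0.138 ]
padL 89 [0.4495 0.1626 0.089 ]
padL tri (array([0.4496, 0.1635, 0.0905]), [np.float64(5.925500489069701e-05), np.float64(5.925500489071211e-05)])
b0 (array([0.611 , 0.0711, 0.1552]), [np.float64(0.000349204476798924), np.float64(0.0003525766883880381), np.float64(0.0004599008460803232)])
b1 (array([0.6415, 0.0722, 0.1565]), [np.float64(0.0006952218909923014), np.float64(0.0007509624042413275), np.float64(0.00022854623812040189)])
b2 (array([0.6735, 0.0729, 0.159 ]), [np.float64(0.000557745292471865), np.float64(0.0007090685112384166), np.float64(0.0007296413559823163)])
jarbottom? [ 0.6502 -0.0758  0.075 ] coupling [0.3695 0.1828 0.058 ] driver [ 0.397  -0.1792  0.02  ] [0.3618 0.0043 0.01  ]
plate top ends scene [array([0.5731, 0.1598, 0.204 ]), array([0.6118, 0.1629, 0.204 ])] side [array([0.6022, 0.1603, 0.204 ]), array([0.5693, 0.1603, 0.204 ])]
```

The right pad is raised: about 136 mm against 90 mm for the left one, which agrees with the given heights. So I press the right pad at about (0.461, -0.032). Tool axes: x is down, y is world +x, z is world -y. First I close the gripper and move above the pad.

jog_arm([
  [255,[0,-3.5,0.8],0],
  [255,[0,-7,1.7],0],
  [255,[0,-10.5,2.5],0],
  [255,[0,-13.9,3.4],0],
  [255,[0,-13.9,3.4],0],
], newtons=20)

```text
t: 0.57
eef_pos: [0.4566, -0.0349, 0.2201]
ee_rot: [-0.499, -0.5, -0.5, 0.501]
contact_force: [-0.2, 0.0, 0.2]
grip_width: 0.0258
```

jog_arm([
  [255,[0,0,0],0],
  [255,[0,0,0],0],
  [255,[2,0,0],0],
  [255,[2,0,0],0],
])

```text
t: 0.9
eef_pos: [0.4609, -0.0337, 0.1968]
ee_rot: [0.499, 0.499, 0.501, -0.501]
contact_force: [-0.3, -0.2, -0.6]
grip_width: 0.0001
```

```bash
python3 - <<'E'
from h import *
for n in ('scene','side','wrist'): shot(n,n+'1')
s=sensors.sense(); print(s['t'],s['eef_pos'],s['contact_force'],s['grip_width'])
a=[cv2.imread(f'pics/{n}1.png') for n in('side','scene')]
cv2.imwrite('pics/c1.png',np.hstack([cv2.resize(a[0][140:300,200:360],None,fx=2.5,fy=2.5),cv2.resize(a[1][80:240,200:360],None,fx=2.5,fy=2.5)]))
E
```

```text
1.05 [ 0.4614647  -0.03377395  0.19983973] [ 0.33732064 -0.36705023 -0.16189874] 9.832458500281715e-05
```

View pics/c1.png

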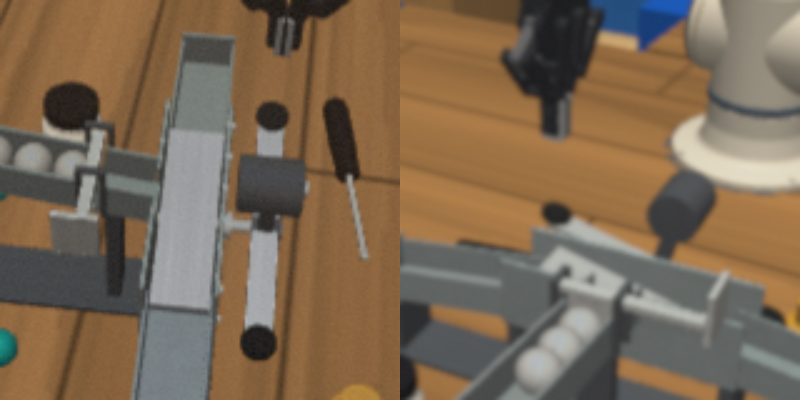

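View pics/wrist1.png

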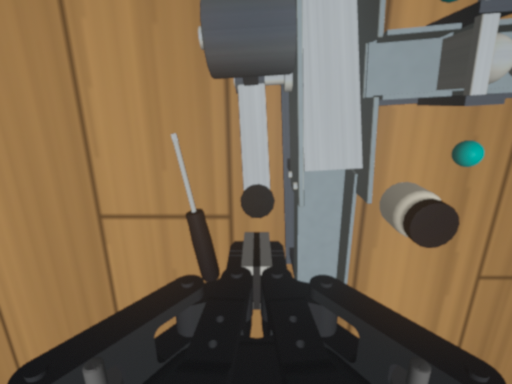

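The fingertip is closed and hangs above the raised pad. In the wrist view the pad is at (257,200) and the tip at (257,240). I'll check both by casting rays.

```bash
python3 - <<'E'
from h import *
W=np.load('wrist1.npz');D=np.load('side1.npz')
print(plane(W,(257.5,200.5),.138), proj(W,[.4614,-.0338,.175]),proj(D,[.4614,-.0338,.175]),plane(D,(200+272/2.5,140+115/2.5),.138))
print(tri([(W,(258,234)),(D,(200+283/2.5,140+53/2.5))]))
E
```

```text
[ 0.46203377 -0.03179591  0.138     ] [[256.6296068  221.40224269]] [[310.29849697 171.93534657]] [ 0.4604897  -0.03035513  0.138     ]
(array([ 0.46046859, -0.02490479,  0.21227472]), [np.float64(0.00172873428276342), np.float64(0.0017287342827634416)])
```

```bash
python3 - <<'E'
from h import *
W=np.load('wrist1.npz');D=np.load('side1.npz');S=np.load('scene1.npz')
for z in (.175,.185,.195,.2): print(z,[proj(c,[.4614,-.0338,z]).round(1)[0] for c in (W,D,S)])
for n,(u,v) in (('side',(313,160)),('scene',(262,135)),('wrist',(257,245))):
    a=cv2.imread(f'pics/{n}1.png')[v-30:v+30,u-40:u+40]; cv2.imwrite(f'pics/t_{n}.png',cv2.resize(a,None,fx=5,fy=5,interpolation=0))
cv2.imwrite('pics/t1.png',cv2.resize(np.hstack([cv2.imread(f'pics/t_{n}.png') for n in('side','scene')]),(800,300)))
E
```

```text
0.175 [array([256.6, 221.4]), array([310.3, 171.9]), array([261.8, 148.8])]
0.185 [array([256.6, 227.6]), array([310.8, 168.3]), array([261.8, 144.5])]
0.195 [array([256.6, 234.6]), array([311.3, 164.6]), array([261.8, 140.3])]
0.2 [array([256.6, 238.3]), array([311.6, 162.8]), array([261.8, 138.1])]
```

View pics/t1.png

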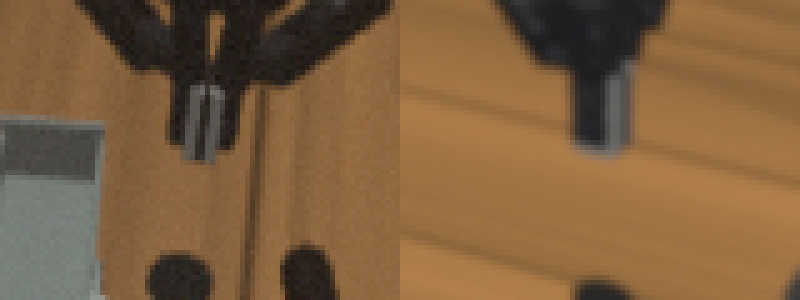

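The three views put the tip nearer z = 0.20 than the nominal 0.175. I'll go down in steps and watch the force and the pictures.

jog_arm([
  [255,[1.5,0,-0.1],0],
  [255,[3,0,-0.2],0],
  [255,[3.4,0,-0.2],0],
  [255,[3.4,0,-0.2],0],
])

```text
t: 1.38
eef_pos: [0.4608, -0.0319, 0.1652]
ee_rot: [0.499, 0.499, 0.501, -0.5]
contact_force: [0.2, -0.4, 0.7]
grip_width: 0.0001
```

```bash
python3 - <<'E'
from h import *
for n in ('scene','side'): shot(n,n+'2')
s=sensors.sense(); print(s['t'],s['eef_pos'],s['contact_force'],s['grip_width'])
a=[cv2.imread(f'pics/{n}2.png') for n in('side','scene')]
cv2.imwrite('pics/c2.png',np.hstack([cv2.resize(a[0][140:300,200:360],None,fx=2.5,fy=2.5),cv2.resize(a[1][80:240,200:360],None,fx=2.5,fy=2.5)]))
E
```

```text
1.4833 [ 0.46142096 -0.03202358  0.16693392] [ 0.22039383 -0.20976809  0.14852944] 0.00026968425064697536
```

View pics/c2.png

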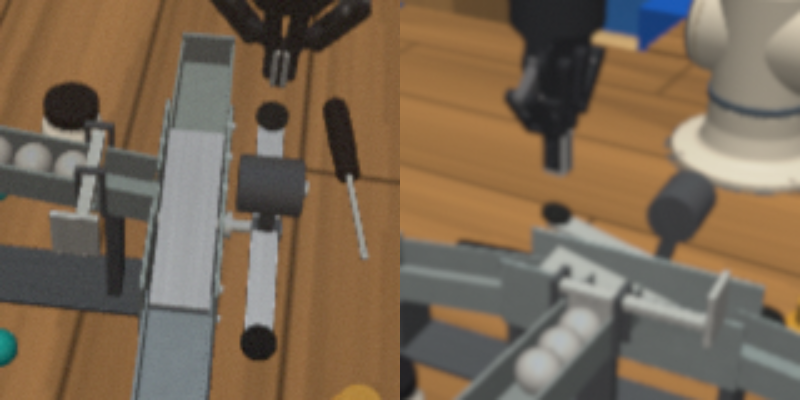

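jog_arm([
  [255,[1.2,-0.4,0],0],
  [255,[2.4,-0.4,0],0],
  [255,[3.4,-0.4,0],0],
  [255,[3.4,-0.4,0],0],
])

```text
t: 1.82
eef_pos: [0.4561, -0.0319, 0.1296]
ee_rot: [0.499, 0.499, 0.501, -0.501]
contact_force: [-0.5, 0.4, -0.3]
grip_width: -0.0
```

```bash
python3 - <<'E'
from h import *
for n in ('scene','side'): shot(n,n+'3')
s=sensors.sense(); print(s['t'],s['eef_pos'],s['contact_force'],s['grip_width'])
a=[cv2.imread(f'pics/{n}3.png') for n in('side','scene')]
cv2.imwrite('pics/c3.png',np.hstack([cv2.resize(a[0][140:300,200:360],None,fx=2.5,fy=2.5),cv2.resize(a[1][80:240,200:360],None,fx=2.5,fy=2.5)]))
E
```

```text
1.9167 [ 0.45682933 -0.03199876  0.13162447] [0.46181539 0.27706185 0.9337343 ] 8.893311515280073e-05
```

View pics/c3.png

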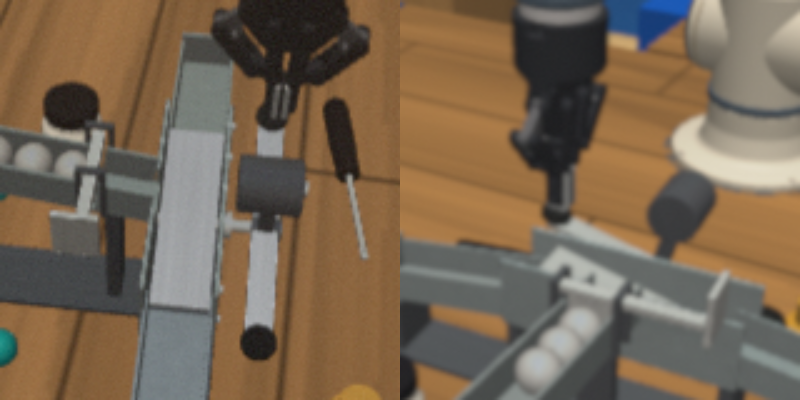

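The tip is just above or on the pad. Pressing down in two parts.

jog_arm([
  [255,[0.7,0,0],0],
  [255,[1.4,0,0],0],
  [255,[1.8,0,0],0],
  [255,[1.8,0,0],0],
])

```text
t: 2.25
eef_pos: [0.4564, -0.0319, 0.1125]
ee_rot: [0.499, 0.5, 0.501, -0.5]
contact_force: [0.1, -1.0, -0.3]
grip_width: 0.0005
```

```bash
python3 - <<'E'
from h import *
for n in ('scene','side'): shot(n,n+'4')
s=sensors.sense(); print(s['t'],s['eef_pos'],s['contact_force'],s['grip_width'])
a=[cv2.imread(f'pics/{n}4.png') for n in('side','scene')]
cv2.imwrite('pics/c4.png',np.hstack([cv2.resize(a[0][140:300,200:360],None,fx=2.5,fy=2.5),cv2.resize(a[1][80:240,200:360],None,fx=2.5,fy=2.5)]))
E
```

```text
2.35 [ 0.45675681 -0.03183292  0.11360892] [-1.36103672 -0.54952464  0.29552705] 9.496693556737215e-05
```

View pics/c4.png

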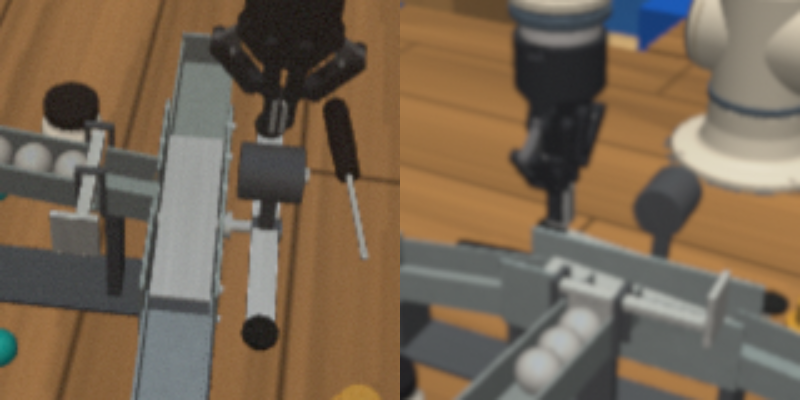

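The gate is tilting: the left pad now shows at (775,300) in the scene crop. I keep pressing.

jog_arm([
  [255,[0.6,0,0],0],
  [255,[1.2,0,0],0],
  [255,[1.2,0,0],0],
  [255,[1.2,0,0],0],
])

```text
t: 2.68
eef_pos: [0.4566, -0.0319, 0.1012]
ee_rot: [0.5, 0.5, 0.5, -0.5]
contact_force: [-0.2, -0.3, 0.6]
grip_width: -0.0
```

```bash
python3 - <<'E'
from h import *
for n in ('scene','side'): shot(n,n+'5')
s=sensors.sense(); print(s['t'],s['eef_pos'],s['contact_force'],s['grip_width'])
a=[cv2.imread(f'pics/{n}5.png') for n in('side','scene')]
cv2.imwrite('pics/c5.png',np.hstack([cv2.resize(a[0][140:300,200:360],None,fx=2.5,fy=2.5),cv2.resize(a[1][80:240,200:360],None,fx=2.5,fy=2.5)]))
E
```

```text
2.7833 [ 0.45696283 -0.03196189  0.10186945] [ 0.63665991 -0.03044536  0.47468281] -0.0001951150259899484
```

View pics/c5.png

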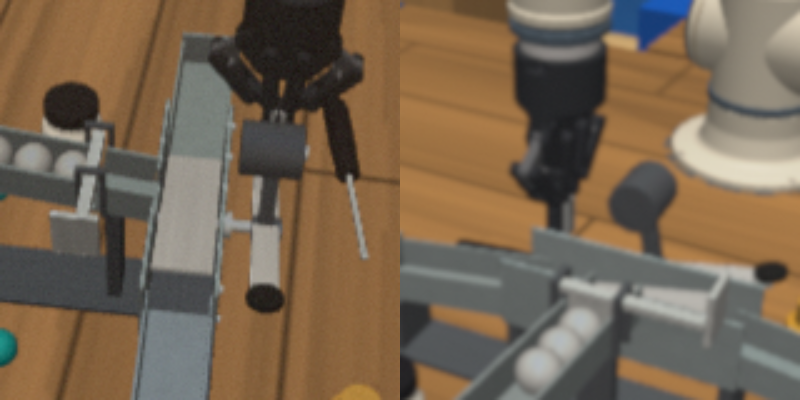

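The gate has rocked over: the left pad is up at (265,298) in the side crop and the tumbler now leans right. I raise the finger, then cross over to the left of the thumb plate.

jog_arm([
  [255,[-3,0,0],0],
  [255,[-7,0,0],0],
  [255,[-11,0,0],0],
  [255,[-15,0,0],0],
  [255,[-16,0,0],0],
])

```text
t: 3.2
eef_pos: [0.4584, -0.0322, 0.2698]
ee_rot: [0.503, 0.502, 0.497, -0.498]
contact_force: [0.8, -0.0, 0.7]
grip_width: 0.0003
```

jog_arm([
  [255,[0,1.9,-3.5],0],
  [255,[0,3.8,-7],0],
  [255,[0,5.7,-10.5],0],
  [255,[0,7.6,-14],0],
  [255,[0,9.4,-17.5],0],
])

```text
t: 3.62
eef_pos: [0.5518, 0.1448, 0.2619]
ee_rot: [0.5, 0.5, 0.5, -0.5]
contact_force: [0.5, -0.4, 0.9]
grip_width: -0.0003
```

jog_arm([
  [255,[0,1.9,-3.5],0],
  [255,[0,3.7,-7.2],0],
  [255,[0,3.7,-7.2],0],
  [255,[0,3.7,-7.2],0],
])

```text
t: 3.95
eef_pos: [0.5882, 0.2169, 0.2591]
ee_rot: [0.5, 0.498, 0.501, -0.501]
contact_force: [-0.2, -1.4, -0.7]
grip_width: -0.0001
```

```bash
python3 - <<'E'
from h import *
for n in ('scene','side','wrist'): shot(n,n+'6')
s=sensors.sense(); print(s['t'],s['eef_pos'],s['contact_force'],s['grip_width'])
a=[cv2.imread(f'pics/{n}6.png') for n in('side','scene')]
cv2.imwrite('pics/c6.png',np.hstack([cv2.resize(a[0][140:340,140:340],None,fx=2,fy=2),cv2.resize(a[1][100:300,200:400],None,fx=2,fy=2)]))
E
```

```text
4.1 [0.58789235 0.21411055 0.26270626] [-0.58300924  0.80702441 -0.3463059 ] -0.00010403151332076635
```

View pics/c6.png

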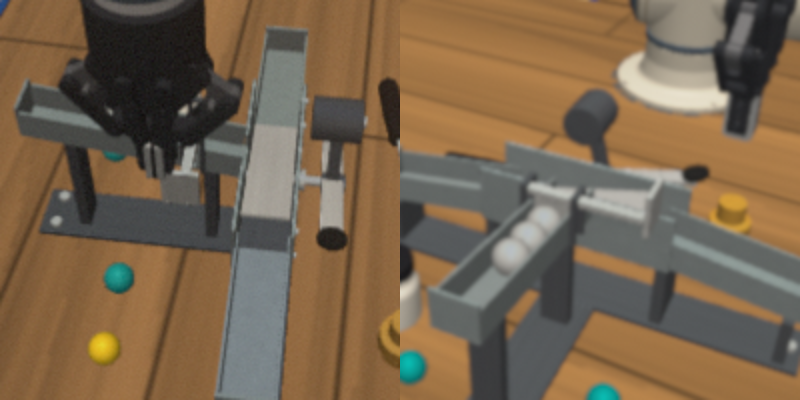

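View pics/wrist6.png

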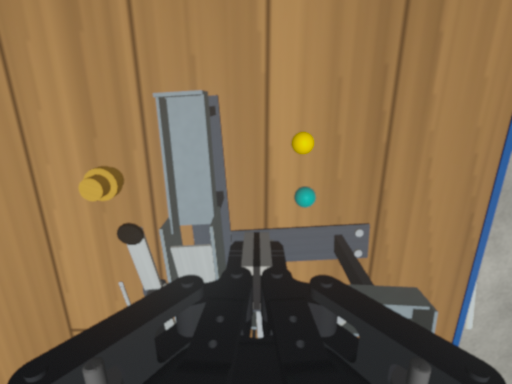

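```bash
python3 - <<'E'
from h import *
S,D=np.load('scene6.npz'),np.load('side6.npz')
print('padL',tri([(S,(348,186.5)),(D,(306,259))]))
print('tip',tri([(S,(370,168)),(D,(217.5,228.5))]))
print('plate z.204 top',plane(D,(140+180/2,140+176/2),.204),plane(S,(200+255/2,100+190/2),.204))
for z in (.25,.26,.27):print(proj(S,[.588,.2145,z]),proj(D,[.588,.2145,z]))
E
```

```text
padL (array([0.44942329, 0.15577207, 0.134996  ]), [np.float64(0.0005733169741604511), np.float64(0.0005733169741605037)])
tip (array([0.588459  , 0.21976884, 0.26881647]), [np.float64(0.0008394775414761464), np.float64(0.0008394775414761571)])
plate z.204 top [0.58448294 0.16456588 0.204     ] [0.59291057 0.16137607 0.204     ]
[[365.01166431 178.19789292]] [[219.52684548 233.23719911]]
[[366.02270695 172.50520387]] [[219.15746971 229.08631555]]
[[367.05089658 166.69946851]] [[218.77986082 224.83767004]]
```

The gate is confirmed over, with the left pad now at about z = 135 mm. I go down beside the thumb plate.

jog_arm([
  [255,[3,0,0],0],
  [255,[6,0,0],0],
  [255,[9,0,0],0],
  [255,[9,0,0],0],
  [255,[9,0,0],0],
])

```text
t: 4.52
eef_pos: [0.587, 0.2135, 0.1714]
ee_rot: [-0.499, -0.5, -0.5, 0.501]
contact_force: [0.3, 0.9, 0.1]
grip_width: -0.0
```

jog_arm([
  [255,[0,0,1.5],0],
  [255,[0,0,2.8],0],
  [255,[0,0,2.8],0],
  [255,[0,0,2.8],0],
])

```text
t: 4.85
eef_pos: [0.5889, 0.1858, 0.1745]
ee_rot: [0.5, 0.502, 0.499, -0.499]
contact_force: [0.4, 0.5, 0.4]
grip_width: 0.0005
```

```bash
python3 - <<'E'
from h import *
for n in ('scene','side'): shot(n,n+'7')
s=sensors.sense(); print(s['t'],s['eef_pos'],s['contact_force'],s['grip_width'])
a=[cv2.imread(f'pics/{n}7.png') for n in('side','scene')]
cv2.imwrite('pics/c7.png',np.hstack([cv2.resize(a[0][140:340,140:340],None,fx=2,fy=2),cv2.resize(a[1][100:300,200:400],None,fx=2,fy=2)]))
E
```

```text
4.95 [0.58847211 0.18685216 0.17329522] [-0.71232549 -0.4106102   0.45210633] -3.953702206671074e-05
```

View pics/c7.png

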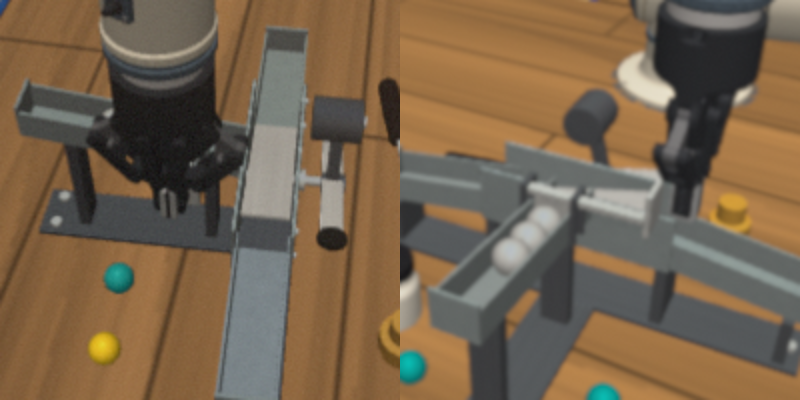

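The finger stands just left of the thumb plate at the right height (scene crop (685,210) against the plate at (652,205)). Pushing in.

jog_arm([
  [255,[0,0,1],0],
  [255,[0,0,2],0],
  [255,[0,0,3],0],
  [255,[0,0,4],0],
  [255,[0,0,4.5],0],
])

```text
t: 5.37
eef_pos: [0.5881, 0.1404, 0.1721]
ee_rot: [-0.5, -0.5, -0.5, 0.5]
contact_force: [0.3, 1.3, 1.2]
grip_width: 0.0001
```

```bash
python3 - <<'E'
from h import *
for n in ('scene','side'): shot(n,n+'8')
s=sensors.sense(); print(s['t'],s['eef_pos'],s['contact_force'],s['grip_width'])
a=[cv2.imread(f'pics/{n}8.png') for n in('side','scene')]
cv2.imwrite('pics/c8.png',np.hstack([cv2.resize(a[0][140:340,140:340],None,fx=2,fy=2),cv2.resize(a[1][100:300,200:400],None,fx=2,fy=2)]))
E
```

```text
5.4667 [0.58792353 0.14046676 0.17194632] [ 0.41088251 -0.40102577 -0.14789839] -7.049928872671041e-06
```

View pics/c8.png

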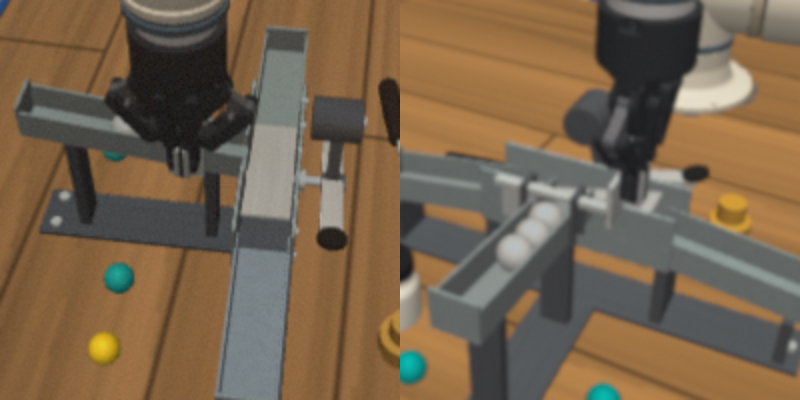

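The slide is roughly 30 mm in. I push on.

jog_arm([
  [255,[0,0,1],0],
  [255,[0,0,1.8],0],
  [255,[0,0,1.9],0],
  [255,[0,0,1.9],0],
])

```text
t: 5.8
eef_pos: [0.5879, 0.1222, 0.1719]
ee_rot: [-0.5, -0.5, -0.5, 0.501]
contact_force: [0.2, 1.0, -0.1]
grip_width: 0.0003
```

```bash
python3 - <<'E'
from h import *
for n in ('scene','side'): shot(n,n+'9')
s=sensors.sense(); print(s['t'],s['eef_pos'],s['contact_force'],s['grip_width'])
a=[cv2.imread(f'pics/{n}9.png') for n in('side','scene')]
cv2.imwrite('pics/c9.png',np.hstack([cv2.resize(a[0][140:340,140:340],None,fx=2,fy=2),cv2.resize(a[1][100:300,200:400],None,fx=2,fy=2)]))
E
```

```text
5.9 [0.58786077 0.12274348 0.17187381] [ 0.2683986  -0.55940756  0.44192355] 0.0002580932907453546
```

View pics/c9.png

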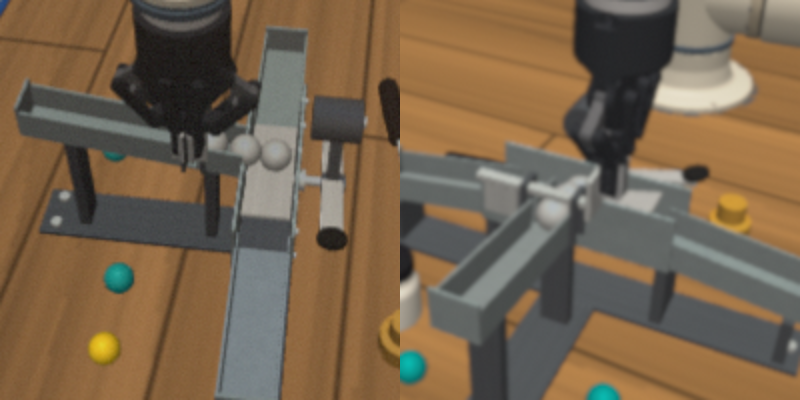

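The balls are running onto the gate (side crop (245,148) and (275,155)). I hold for a moment, then draw back to the left and raise the finger.

jog_arm([
  [255,[0,0,0],0],
  [255,[0,0,0],0],
  [255,[0,0,0],0],
  [255,[0,0,0],0],
  [255,[0,0,0],0],
])

```text
t: 6.32
eef_pos: [0.588, 0.1231, 0.172]
ee_rot: [0.5, 0.5, 0.5, -0.5]
contact_force: [-0.9, 0.2, -0.2]
grip_width: 0.0003
```

jog_arm([
  [255,[0,0,-2],0],
  [255,[0,0,-5],0],
  [255,[0,0,-8],0],
  [255,[-3,0,-8],0],
  [255,[-7,0,-8],0],
])

```text
t: 6.73
eef_pos: [0.5861, 0.2044, 0.2371]
ee_rot: [0.499, 0.496, 0.502, -0.502]
contact_force: [0.9, -0.5, -0.1]
grip_width: 0.0002
```

jog_arm([
  [255,[-4,0,0],0],
  [255,[-8,0,0],0],
  [255,[-8,0,-4],0],
  [255,[-8,0,-8],0],
  [255,[-8,0,-8],0],
])

```text
t: 7.15
eef_pos: [0.5872, 0.289, 0.3214]
ee_rot: [0.501, 0.499, 0.502, -0.498]
contact_force: [0.1, 0.5, -1.5]
grip_width: 0.0003
```

```bash
python3 - <<'E'
from h import *
for n in ('scene','side','wrist'): shot(n,n+'10')
s=sensors.sense(); print(s['t'],s['eef_pos'],s['contact_force'],s['grip_width'])
a=[cv2.imread(f'pics/{n}10.png') for n in('side','scene')]
cv2.imwrite('pics/c10.png',np.hstack([cv2.resize(a[0][140:340,140:340],None,fx=2,fy=2),cv2.resize(a[1][140:340,170:370],None,fx=2,fy=2)]))
E
```

```text
7.3 [0.58791507 0.2833615  0.32127144] [-0.67267557 -0.25826502 -0.42093645] 0.0003470382443169857
```

View pics/c10.png

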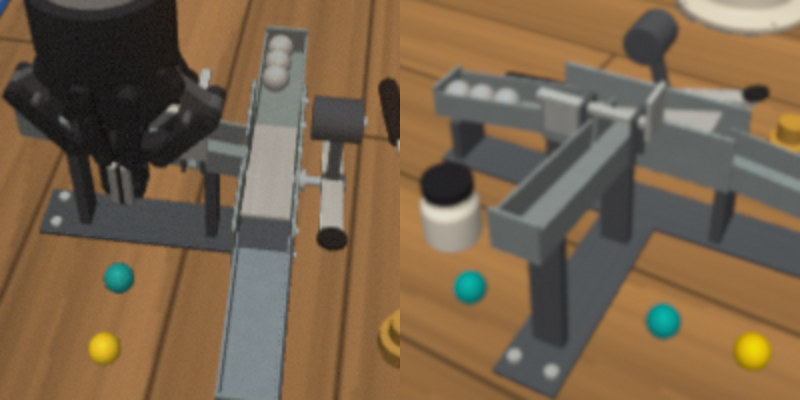

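All three balls lie in the right lane (side crop (280,45), (277,60), (275,77)). I let them settle and check that they are at rest.

jog_arm([
  [255,[0,0,0],0],
  [255,[0,0,0],0],
  [255,[0,0,0],0],
  [255,[0,0,0],0],
  [255,[0,0,0],0],
])

```text
t: 7.72
eef_pos: [0.5881, 0.2823, 0.3223]
ee_rot: [0.5, 0.5, 0.5, -0.5]
contact_force: [0.3, 0.9, -0.5]
grip_width: -0.0
```

jog_arm([
  [255,[0,0,0],0],
  [255,[0,0,0],0],
  [255,[0,0,0],0],
  [255,[0,0,0],0],
  [255,[0,0,0],0],
])

```text
t: 8.13
eef_pos: [0.588, 0.283, 0.3219]
ee_rot: [-0.5, -0.5, -0.5, 0.5]
contact_force: [1.1, -0.3, 0.6]
grip_width: 0.0003
```

jog_arm([
  [255,[0,0,0],0],
  [255,[0,0,0],0],
  [255,[0,0,0],0],
  [255,[0,0,0],0],
  [255,[0,0,0],0],
])

```text
t: 8.55
eef_pos: [0.588, 0.283, 0.3219]
ee_rot: [0.5, 0.5, 0.5, -0.5]
contact_force: [0.3, -0.2, 0.2]
grip_width: 0.0002
```

```bash
python3 - <<'E'
from h import *
a=shot('side','side11'); 
for _ in range(6): b=optics.camera('side')
c=shot('scene','scene11')
i=lambda c:c['img'][150:200,265:300].astype(int)
p=np.load('side10.npz')
print('diff now',abs(i(a)-i(b)).mean(),abs(i(a)-i(b)).max(),'vs10',abs(i(a)-i(p)).mean())
o=np.array([.517,.069]);yw=.05;R=np.array([[np.cos(yw),np.sin(yw)],[-np.sin(yw),np.cos(yw)]])
for s_,d_ in [((457,90),(280,45)),((481,95),(277,60)),((506,98),(275,77))]:
    x,e=tri([(c,(170+(s_[0]-400)/2,140+s_[1]/2)),(a,(140+d_[0]/2,140+d_[1]/2))]); print(x,R@(x[:2]-o),e)
print('padL',tri([(c,(170+(756-400)/2,140+93/2)),(a,(306,259))]))
cv2.imwrite('pics/c11.png',np.hstack([cv2.resize(q['img'][:,:,::-1],None,fx=.78,fy=.78) for q in (a,c)]))
E
```

```text
diff now 2.202095238095238 13 vs10 2.177714285714286
[ 0.53577579 -0.15373633  0.08643982] [ 0.00762015 -0.22339637] [np.float64(0.000829859541243904), np.float64(0.0008298595412439249)]
[ 0.53522728 -0.12108363  0.09057754] [ 0.00870428 -0.19075706] [np.float64(0.0004469635464252313), np.float64(0.0004469635464252187)]
[ 0.53302491 -0.08846226  0.0950925 ] [ 0.00813505 -0.15806639] [np.float64(0.0015372644411511325), np.float64(0.0015372644411511748)]
padL (array([0.44942329, 0.15577207, 0.134996  ]), [np.float64(0.0005733169741604511), np.float64(0.0005733169741605037)])
```

View pics/c11.png

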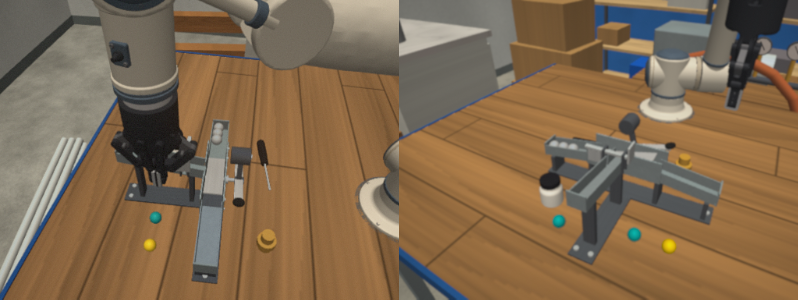

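The balls are at rest at y of about -158, -191 and -223 mm, and about 86 to 95 mm high. The gate is over, the bystanders stand where they were, and the arm is clear. Handing in.

```bash
python3 -c "
from workcell import manip
print(manip.job_done())"
```

```text
the job is handed in; nothing more can be done
None
```

I rocked the gate by pressing its raised right pad with the closed fingertip. Then I pushed the feed slide in by its thumb plate, about 50 mm by the arm's travel. The three balls rolled into the right lane by themselves, and I handed the job in after about 9 s of robot time; no verdict was reported.

**Last checks:**
- **Gate:** the left pad now stands at about 135 mm, up from about 90 mm, so the gate lies at its other stop.
- **Balls:** all three lie in the right lane at feeder y of about -158, -191 and -223 mm, 86 to 95 mm high. Pictures taken 0.3 s and about 1.5 s apart show no movement beyond image noise.
- **Bystanders and arm:** by eye, the coupling, jar and screwdriver stand where they were. The arm is clear of everything.

**What disagreed:**
- **Fingertip height:** with the gripper closed, the cameras put the fingertip about level with the TCP or a few millimetres above it, not 25 mm ahead of it. I went by the pictures.
- **Ball position across the lane:** the balls measured about 8 mm off the lane's middle in x. I put that down to my rough feeder pose; it is within the 25 mm limit.

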